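Cock and fire the spring lens marker

TASK

Mark the amber lens: on the lens marker that has the lens in it, press the blue pad of the striking arm down until the catch holds it, and take your hand off. Then press the red trigger so that the arm snaps over and its hammer drives the yellow-capped plunger down onto the lens, and let go. Do not push the plunger by hand, and leave the spare marker (the one with no lens) as it is.

Things in the scene. Friction and masses are not known exactly. Their poses are not given: they have to be found in the camera images.
- marker_pad (a point): Centre of the top of the blue pad (34 x 36 mm) on the tail of the sprung arm of the cream marker holding the lens; 115 mm above the table. Pressed straight down (7 to 20 N, shifts under 10 mm sideways) it catches at about 72 mm and then stays at about 75; stop at about 63 mm. Let go before the catch, it flies up. x: from trigger to hammer, z up, pitching with the arm.
- marker_trigger (a point): Centre of the top of the red push button (34 x 36 mm) that trips the sear of the same marker, 95 mm above the table at rest, 86 mm from the blue pad's centre, in line with it and the plunger, on the side away from the hammer. Sprung up; pressing it straight down 8 to 14 mm (3 to 10 N, stop at 18) frees the cocked arm.
- marker_cap (a point): Centre of the top of the yellow plunger cap (26 mm wide) over the amber lens (65 mm wide, at the far end of the same marker), 184 mm from the blue pad. It starts 89 mm above the table with the hammer resting on it, and is at about 75 mm when down on the lens. A stiff slide holds it where it is; the cocked arm's blow drives it down.
- spare_pad (a point): The same point, the centre of the top of the blue pad, on the spare marker: a like machine with no lens in it, to be left alone. Each marker is 345 x 96 mm, fixed to the table; its highest part is the hammer, up to 175 mm above the table when cocked.

How it is judged:
By the outcome, as a careful person would: the job done as asked, in the order asked, and still so for the second after the job is handed in, with the robot touching nothing.
It also fails if it takes over 35 s, if anything falls off the work surface, if the arm or the gripper's body presses on something with over 40 N, if the wrist force passes 120 N, or if a joint passes its speed limit or range.

ROBOT

A 6-joint arm with a two-finger parallel gripper is mounted at the origin on the work surface. World frame = base frame: x ahead of the robot, y to its left, z up, the work surface at z = 0. Lengths are in mm, angles in rad, forces in N, time in s.
With the tool pointing down it reaches from about 250 to 800 mm from the base axis. Payload 8.5 kg.
Tool frame: the origin (TCP) lies midway between the tips of the shut fingers; the grasp point (between the pads) lies 19 mm behind it; x points along the fingers, z is the direction in which the jaws open and shut, and the axes are right-handed (so a half turn about x gives the same grasp; the last joint's range is limited). The gripper opens to 85 mm and grips with 20 to 120 N. Pads are 22 mm wide; open, the fingers measure 114 mm over their backs; the gripper's body (76 mm by 85 mm) begins 54 mm behind the grasp point. The pads swing forward as they close: fully open they stand 13 mm farther back than shut.
Start: joints at [-1.267, 0.238, -0.013, 1.319, 0, 1.571], TCP at [157.038, -500.917, 231.276] pointing down, gripper open.
Joint ranges: [-2.66, 2.66], [-1.03, 1.9], [-1.14, 1.46], [-1.82, 2.27], [-1.45, 1.34], [-3.14, 3.14]. Speed limits (rad/s): [2.22, 2.22, 2.79, 3.14, 3.14, 3.14].

INTERFACE

Orientations are given as a unit quaternion [w, x, y, z].
In Python, from rig import readout, optics, job gives the robot as it stands. The module is installed in compiled form; this text tells all that it offers.
- The arm moves only by the tool play_rows, never from a script. Its argument "rows" is a list of rows, each a list of 2 entries, a list of its own where there are three numbers: the shift along the tool's x, y, z in m, then the turn, a rotation vector about the tool's x, y, z in degrees. A call has 1 to 20 rows; each row shifts and turns the pose as measured when the row begins, along the tool's axes as they then stand; what a row does not reach is not made up. A row lasts 1/10 s, in which the tool goes at most 50 mm and 8.59 degrees, less where a joint would pass 70% of its speed; a pose out of reach is approached as far as the arm can. A call is refused whole if a number of a shift passes 0.05 or a number of a turn 8.59, either way. A call with a gripper value outside its range is refused whole. "fingers" is the closure in counts, from 0 (fully open) to 255 (shut), set as the call begins (left out, the last holds). The fingers move at their own pace and stop on an object; the grip force is fixed at half the most. Time passes only in rows, so rows that do not move let the fingers close. It gives the time, the measured TCP pose, the force and the opening at its end, in the units of the state.
- readout.sense(): the state, without advancing time (a new reading comes with each control period).
- optics.capture(name): name is "scene" or "side" or "wrist"; returns a dict with "img" (420x560x3 uint8, red, green, blue), "range_z" (420x560 float32, mm along the optical axis (not along the pixel's ray), 0 where there is no reading), "fx", "fy", "cx", "cy" (pixels), "position" and "rotation" of the camera in the world. Camera axes: x right, y down, z forward; pixel columns grow to the right and rows downward; lengths in mm; the calibration is good to about 2 mm. The wrist camera is an equidistant fisheye: a pixel r from the principal point sees the ray r / f radians off the axis. A picture is of the moment at which its call begins.
- job.finish_job(): hands the job in, once; it reports no verdict.
The state is a dict: "t": time; "joints": joint angles; "joint_vel": joint speeds; "joint_torque": joint torques, N m; "tcp_pos": TCP position; "tool_rot": TCP orientation; "wrist_force": force on the tool from outside, world axes, zero at the start; "wrist_torque": the same for the moment, N m; "width": opening from 0.0 (shut) to 1.0 (fully open).
Only numpy, scipy, OpenCV 4.12 (cv2) and the standard library are available. Lean on these libraries where they do the work, as an engineer would, in place of code of your own. Each camera call takes 0.05 s, during which the arm holds its last target. There are 200 camera calls.

## Working session

There is one attempt and no reset: what is moved stays moved. The work goes in short steps, Python scripts to look and compute and a tool call to move; the robot and the scene stay as the last step left them, time stands still between calls to the robot, and variables do not carry over. Pictures are saved under pics/ and viewed, on a budget of 10 in all, crops included, one or two more only if the job needs it, and the job is handed in when it is done.

Besides the shell and the picture viewer there is one more tool, called after ">>>" as name(argument=value, ...) on one line, values as JSON. play_rows: Moves the arm, as the interface text tells. Its arguments: {"type":"object","properties":{"rows":{"type":"array","items":{"type":"array"}},"fingers":{"type":"number"}},"required":["rows"]}

```bash
mkdir -p pics; python3 - <<'E'
from rig import readout, optics
import cv2,numpy as np
a=optics.capture("scene");b=optics.capture("side")
for n,c in(("scene",a),("side",b)):
    cv2.imwrite(f"pics/{n}0.png",c["img"][:,:,::-1]);np.savez(f"{n}.npz",**c)
    print(n,c["position"],c["rotation"],c["fx"],c["cx"],c["cy"])
s=readout.sense();print(s)
E
```

```text
scene [1156.69405497  365.03623513  641.64989005] [-0.20182376  0.40472231  0.79579601 -0.40271049] 393.8149483094831 283.93206349073984 207.65973200036797
side [278.65917959 836.3103965  727.45847625] [ 0.09221953 -0.16828451  0.86441803 -0.46471212] 519.3694980008212 270.9010718566332 214.1219134449359
{'t': 0.1, 'joints': array([-1.26699838e+00,  2.38718242e-01, -1.41225050e-02,  1.31919206e+00,
       -8.27307899e-06,  1.57082356e+00]), 'joint_vel': array([-0.00260395, -0.00124114,  0.00141761, -0.00061339, -0.00102908,
        0.00010158]), 'joint_torque': array([ 5.16144555e-04, -5.39719820e+01,  3.46998167e+01,  1.35023354e-02,
        3.60540491e-05, -6.15346664e-06]), 'tcp_pos': array([ 156.94592202, -500.6293842 ,  230.76171414]), 'tool_rot': array([ 0.56954064,  0.4188491 ,  0.57024878, -0.41833626]), 'wrist_force': array([1.03257221, 0.04683244, 0.11009482]), 'wrist_torque': array([ 0.04984062,  0.03668236, -0.03388052]), 'width': 1.0010559083662316}
```

View pics/scene0.png

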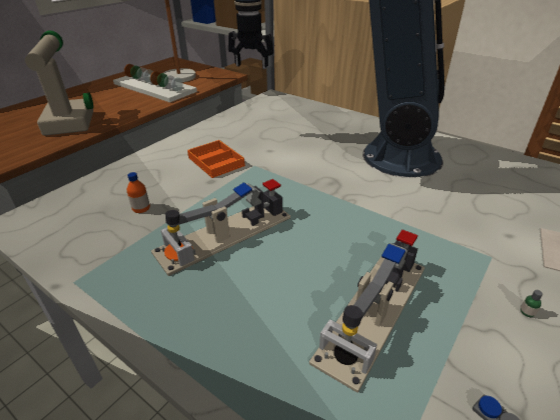

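View pics/side0.png

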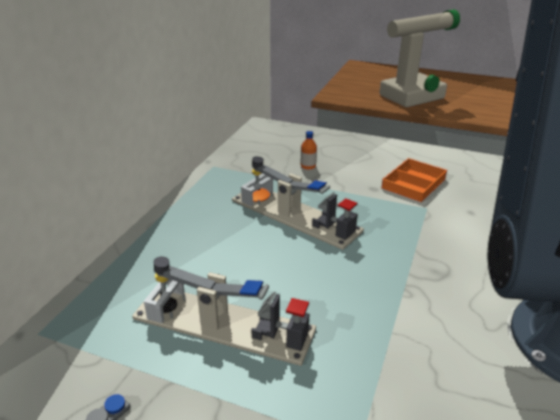

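The lens marker is the farther one: scene blue (243,190), red (271,185), amber lens (175,252); side blue (317,186), red (347,204). The spare, with its empty black socket, is at scene (393,254).

```bash
cat > h.py <<'E'
import cv2,numpy as np
from scipy.spatial.transform import Rotation as R
def rot(q): return R.from_quat(np.roll(q,-1))
def blobs(c,col,minA=25):
    h=cv2.cvtColor(np.ascontiguousarray(c["img"]),cv2.COLOR_RGB2HSV).astype(int);H,S,V=h[...,0],h[...,1],h[...,2]
    m={"blue":(H>105)&(H<128)&(S>150)&(V>60),"red":((H<5)|(H>174))&(S>170)&(V>90),"yellow":(H>19)&(H<33)&(S>150)&(V>90)}[col]
    n,l,st,ce=cv2.connectedComponentsWithStats(m.astype(np.uint8))
    return [(ce[i],st[i,4],l==i) for i in range(1,n) if st[i,4]>=minA]
def ray(c,u): return rot(c["rotation"]).apply([(u[0]-c["cx"])/c["fx"],(u[1]-c["cy"])/c["fy"],1])
def onplane(c,u,z):
    d=ray(c,u);p=c["position"];return p+d*(z-p[2])/d[2]
def cloud(c,m):
    v,u=np.nonzero(m&(c["range_z"]>0));z=c["range_z"][v,u]
    P=np.c_[(u-c["cx"])/c["fx"]*z,(v-c["cy"])/c["fy"]*z,z]
    return rot(c["rotation"]).apply(P)+c["position"]
E
python3 - <<'E'
from h import *
np.set_printoptions(precision=1,suppress=True)
for n in("scene","side"):
    c=dict(np.load(n+".npz"))
    for col,z in(("blue",115),("red",95),("yellow",85)):
        for ce,A,m in blobs(c,col):
            P=cloud(c,m);
            if len(P): print(n,col,ce,A,onplane(c,ce,z),np.median(P,0),P[:,2].max())
E
```

```text
scene blue [131.5 174.8] 29 [ 696.9 -456.   115. ] [ 692.1 -463.6  110.9] 112.80840523782399
scene blue [242.2 189.2] 136 [ 581.5 -183.8  115. ] [ 582.7 -183.6  115.6] 119.68149062410907
scene blue [393.  253.2] 271 [579.  201.5 115. ] [578.6 201.5 114.9] 120.52969668233993
scene blue [489.6 406.5] 363 [782.4 427.7 115. ] [714.8 439.1  20.2] 23.080245333848666
scene red [270.8 184.1] 102 [ 499.5 -160.8   95. ] [ 500.1 -159.6   95.9] 98.42772477501626
scene red [406.7 237.1] 183 [493.7 198.3  95. ] [494.7 198.5  95.5] 98.12409505490575
scene yellow [171.7 228.5] 40 [ 759.6 -238.7   85. ] [ 762.9 -233.6   89. ] 91.45310045740825
scene yellow [349.1 330.2] 103 [764.8 209.8  85. ] [768.2 211.5  89.3] 98.95012336655111
side blue [316.2 184.9] 80 [ 578.  -176.4  115. ] [ 578.4 -175.5  115. ] 118.18660626516714
side blue [251.  287.6] 210 [573.8 208.7 115. ] [574.2 208.2 114.6] 119.00464317293222
side blue [114.4 404. ] 249 [651.1 498.4 115. ] [709.1 445.4  19.3] 22.706891883483422
side red [347.2 204.2] 91 [ 495.6 -152.6   95. ] [ 495.5 -154.5   94. ] 96.67708224012983
side red [297.3 307.3] 219 [487.9 204.9  95. ] [488.3 203.5  94.2] 98.84030329022198
side yellow [160.7 278.5] 31 [757.1 218.3  85. ] [754.8 219.6  87.4] 92.27291208568238
```

```bash
cat >> h.py <<'E'
def go(target,yaw=None,n=1):
    "print tool-frame shift (m) to the world target, split in n, and tilt/yaw"
    from rig import readout
    s=readout.sense();r=rot(s["tool_rot"]);d=np.array(target)-s["tcp_pos"]
    print("tcp",s["tcp_pos"].round(1),"tool axes\n",r.as_matrix().round(3),"F",s["wrist_force"].round(1),"w",round(s["width"],2),"t",s["t"])
    if yaw is None: # keep pointing down only
        q=r
    else:
        zc=np.array([-np.sin(yaw),np.cos(yaw),0]);x=np.array([0,0,-1.])
        zc=zc*np.sign(zc@r.as_matrix()[:,2]);q=R.from_matrix(np.c_[x,np.cross(zc,x),zc])
    print("shift",(r.inv().apply(d)/1000/n).round(4),"turn deg",np.degrees((r.inv()*q).as_rotvec()).round(2))
E
python3 -c "
from h import *
go([535,-170,230],-0.277,14)"
```

```text
tcp [ 156.9 -500.6  230.8] tool axes
 [[-0.     0.954  0.299]
 [ 0.001  0.299 -0.954]
 [-1.    -0.    -0.001]] F [1.  0.  0.1] w 1.0 t 0.1
shift [ 0.0001  0.0328 -0.0145] turn deg [ 3.328e+01 -7.000e-02  2.000e-02]
```

>>> play_rows(rows=[[[0,0.033,-0.0145],[0,0,0]],[[0,0.033,-0.0145],[0,0,0]],[[0,0.033,-0.0145],[0,0,0]],[[0,0.033,-0.0145],[0,0,0]],[[0,0.033,-0.0145],[0,0,0]],[[0,0.033,-0.0145],[0,0,0]],[[0,0.033,-0.0145],[0,0,0]],[[0,0.033,-0.0145],[0,0,0]],[[0,0.033,-0.0145],[0,0,0]],[[0,0.033,-0.0145],[0,0,0]],[[0,0.033,-0.0145],[0,0,0]],[[0,0.033,-0.0145],[0,0,0]],[[0,0.033,-0.0145],[0,0,0]],[[0,0.033,-0.0145],[0,0,0]]], fingers=255)

```text
t: 1.5
tcp_pos: [547.4, -157.7, 226.3]
tool_rot: [0.565, 0.421, 0.571, -0.421]
wrist_force: [-0.2, -0.7, 0.6]
width: -0.002
```

>>> play_rows(rows=[[[0,0,0],[8.3,0,0]],[[0,0,0],[8.3,0,0]],[[0,0,0],[8.3,0,0]],[[0,0,0],[8.3,0,0]],[[0,0,0],[0,0,0]],[[0,0,0],[0,0,0]]])

```text
t: 2.1
tcp_pos: [549.0, -157.2, 222.5]
tool_rot: [-0.419, -0.565, -0.431, 0.566]
wrist_force: [0.3, 0.3, 0.1]
width: 0.002
```

```bash
python3 - <<'E'
from h import *
from rig import optics
go([535,-170,230],-0.277,1)
c=optics.capture("wrist");np.savez("wrist.npz",**c);cv2.imwrite("pics/w0.png",c["img"][:,:,::-1])
print(c["position"],rot(c["rotation"]).as_matrix().round(2),c["fx"])
for col in("blue","red","yellow"):
    for ce,A,m in blobs(c,col): print(col,ce,A)
E
```

```text
tcp [ 549.  -157.2  222.5] tool axes
 [[-0.01   0.961 -0.278]
 [ 0.012 -0.277 -0.961]
 [-1.    -0.013 -0.008]] F [0.3 0.3 0.1] w 0.0 t 2.1
shift [-0.0075 -0.01    0.0161] turn deg [-0.24 -0.48  0.76]
[ 614.16180867 -176.40407771  364.77731349] [[-0.28 -0.92 -0.27]
 [-0.96  0.26  0.09]
 [-0.01  0.28 -0.96]] 325.19226210127806
blue [537.59459459   1.64864865] 37
blue [303.06390977 162.57465091] 1862
red [303.44605263 248.04868421] 760
red [ 32.10509554 316.69426752] 314
```

View pics/w0.png

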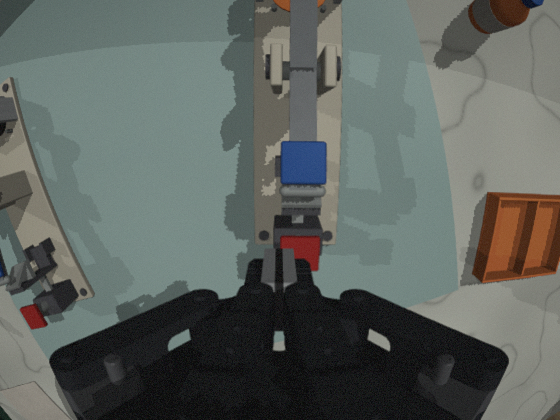

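The wrist view shows the lens marker vertical in the image, blue pad at (303,162), red button at (300,252) partly behind the fingers, orange lens at the top.

```bash
cat >> h.py <<'E'
def fray(c,u):
    a=(np.array(u,float)-[c["cx"],c["cy"]]);r=np.hypot(*a);th=r/c["fx"]
    return rot(c["rotation"]).apply([*(a/r*np.sin(th)),np.cos(th)])
def fplane(c,u,z):
    d=fray(c,u);p=c["position"];return p+d*(z-p[2])/d[2]
E
python3 - <<'E'
from h import *
c=dict(np.load("wrist.npz"))
for col,z in(("blue",115),("red",95)):
    for ce,A,m in blobs(c,col,500):
        cn=cv2.findContours(m.astype(np.uint8),0,2)[0][0];b=cv2.minAreaRect(cn);bp=cv2.boxPoints(b)
        print(col,b,"range",np.median(c["range_z"][m]));print(fplane(c,b[0],z).round(1));print(np.array([fplane(c,p,z) for p in bp]).round(1))
E
```

```text
blue ((303.0, 162.0), (44.0, 42.0), 0.0) range 248.71274
[ 577.1 -183.1  115. ]
[[ 565.7 -162.2  115. ]
 [ 597.4 -171.3  115. ]
 [ 588.3 -203.9  115. ]
 [ 556.3 -195.5  115. ]]
red ((300.0, 253.0), (32.0, 38.0), 90.0) range 289.81024
[ 495.3 -159.9   95. ]
[[ 515.  -147.7   95. ]
 [ 505.6 -180.2   95. ]
 [ 474.6 -172.7   95. ]
 [ 484.5 -138.9   95. ]]
```

```bash
python3 -c "
from h import *
go([578,-182,135],-0.277,3)"
```

```text
tcp [ 549.  -157.3  222.5] tool axes
 [[-0.01   0.961 -0.277]
 [ 0.012 -0.277 -0.961]
 [-1.    -0.013 -0.008]] F [ 0.1 -0.   0.3] w -0.0 t 2.15
shift [0.029  0.012  0.0055] turn deg [-0.23 -0.48  0.76]
```

>>> play_rows(rows=[[[0.029,0.012,0.0055],[0,-0.5,0.8]],[[0.029,0.012,0.0055],[0,0,0]],[[0.029,0.012,0.0055],[0,0,0]],[[0,0,0],[0,0,0]],[[0,0,0],[0,0,0]]])

```text
t: 2.65
tcp_pos: [580.2, -183.3, 134.6]
tool_rot: [0.425, 0.567, 0.423, -0.565]
wrist_force: [-0.4, 0.2, -0.4]
width: 0.001
```

```bash
python3 -c "
from h import *
go([578,-182,130],-0.277,1)"
```

```text
tcp [ 580.2 -183.3  134.6] tool axes
 [[ 0.004  0.96  -0.281]
 [-0.002 -0.281 -0.96 ]
 [-1.     0.004  0.001]] F [-0.4  0.2 -0.4] w 0.0 t 2.65
shift [ 0.0046 -0.0025 -0.0006] turn deg [-0.46  0.04 -0.23]
```

>>> play_rows(rows=[[[0.006,-0.002,0],[0,0,-0.2]],[[0.006,0,0],[0,0,0]],[[0.006,0,0],[0,0,0]],[[0.006,0,0],[0,0,0]],[[0.006,0,0],[0,0,0]],[[0.006,0,0],[0,0,0]]])

```text
t: 3.25
tcp_pos: [577.8, -181.9, 102.9]
tool_rot: [0.426, 0.567, 0.422, -0.565]
wrist_force: [-6.0, 1.8, 8.8]
width: 0.0
```

>>> play_rows(rows=[[[0.006,0,0],[0,0,0]],[[0.006,0,0],[0,0,0]],[[0.006,0,0],[0,0,0]],[[0.006,0,0],[0,0,0]]])

```text
t: 3.65
tcp_pos: [575.8, -181.3, 83.2]
tool_rot: [0.426, 0.567, 0.422, -0.565]
wrist_force: [-4.8, 0.5, 13.7]
width: -0.003
```

>>> play_rows(rows=[[[0.006,0,0],[0,0,0]],[[0.006,0,0],[0,0,0]],[[0.005,0,0],[0,0,0]]])

```text
t: 3.95
tcp_pos: [577.0, -181.7, 70.2]
tool_rot: [0.428, 0.568, 0.42, -0.564]
wrist_force: [-3.2, 0.2, 12.4]
width: 0.001
```

>>> play_rows(rows=[[[0.004,0,0],[0,0,0]],[[0.002,0,0],[0,0,0]],[[0,0,0],[0,0,0]]])

```text
t: 4.25
tcp_pos: [577.7, -181.9, 67.7]
tool_rot: [0.43, 0.569, 0.418, -0.563]
wrist_force: [-6.0, 1.5, 11.7]
width: 0.003
```

>>> play_rows(rows=[[[0.002,0,0],[0,0,0]],[[-0.006,0,0],[0,0,0]],[[-0.006,0,0],[0,0,0]],[[-0.004,0,0],[0,0,0]],[[0,0,0],[0,0,0]]])

```text
t: 4.75
tcp_pos: [576.6, -181.4, 85.3]
tool_rot: [0.43, 0.57, 0.417, -0.562]
wrist_force: [-0.2, 0.8, -0.7]
width: -0.004
```

No force at 85 mm: the catch holds. Rise clear, move above the trigger.

>>> play_rows(rows=[[[-0.03,0,0],[0,0,0]],[[-0.025,0,0],[0,0,0]],[[0,0,0],[0,0,0]],[[0,0,0],[0,0,0]]])

```text
t: 5.15
tcp_pos: [575.0, -180.6, 139.7]
tool_rot: [0.43, 0.569, 0.418, -0.563]
wrist_force: [-0.2, 0.5, 0.1]
width: 0.002
```

```bash
python3 - <<'E'
from h import *
from rig import optics
go([496,-159,125],-0.277,4)
for n in("scene","side","wrist"):
    c=optics.capture(n);cv2.imwrite(f"pics/{n}1.png",c["img"][:,:,::-1])
    for col in("blue","red"):
        for ce,A,m in blobs(c,col):
            if n=="wrist": print(n,col,ce,A,fplane(c,ce,75 if col=="blue" else 95))
            else: print(n,col,ce,A,np.median(cloud(c,m),0))
i=cv2.imread("pics/side1.png")[140:260,210:380];cv2.imwrite("pics/s1c.png",cv2.resize(i,None,fx=4,fy=4))
E
```

```text
tcp [ 575.  -180.6  139.7] tool axes
 [[ 0.017  0.96  -0.281]
 [-0.008 -0.281 -0.96 ]
 [-1.     0.019  0.003]] F [-0.2  0.5  0.1] w 0.0 t 5.15
shift [ 0.0033 -0.0205  0.0004] turn deg [-0.45  0.16 -1.06]
scene blue [131.5 175. ] 32 [ 693.52222909 -463.52777178  110.53168663]
scene blue [244.16831683 202.21782178] 101 [ 580.71269426 -182.14863402   76.68523055]
scene blue [393.01838235 253.18014706] 272 [579.40436476 201.30326114 115.0235682 ]
scene blue [489.62295082 406.6420765 ] 366 [715.07695942 438.99427613  20.11465994]
scene red [270.90384615 184.19230769] 104 [ 501.03892522 -159.33034276   95.91880963]
scene red [406.65463918 236.96391753] 194 [494.88235483 197.95978691  95.53024277]
side blue [315.75280899 199.11235955] 89 [ 577.64562113 -178.88443964   74.69059597]
side blue [250.97142857 287.59047619] 210 [573.57570576 208.30842787 114.29808514]
side blue [114.33064516 403.97983871] 248 [709.34709291 445.15491901  19.14857544]
side red [347.16483516 204.20879121] 91 [ 495.504879   -155.1389733    93.92023204]
side red [297.31050228 307.28310502] 219 [487.91148896 204.4092649   94.15575256]
wrist blue [282.75863657 222.46061723] 2171 [ 575.44973791 -182.89000419   75.        ]
wrist red [278.56613757 341.12169312] 189 [ 496.98232771 -156.95959363   95.        ]
wrist red [  2.26666667 382.6       ] 45 [479.25142306 188.53704641  95.        ]
```

View pics/s1c.png

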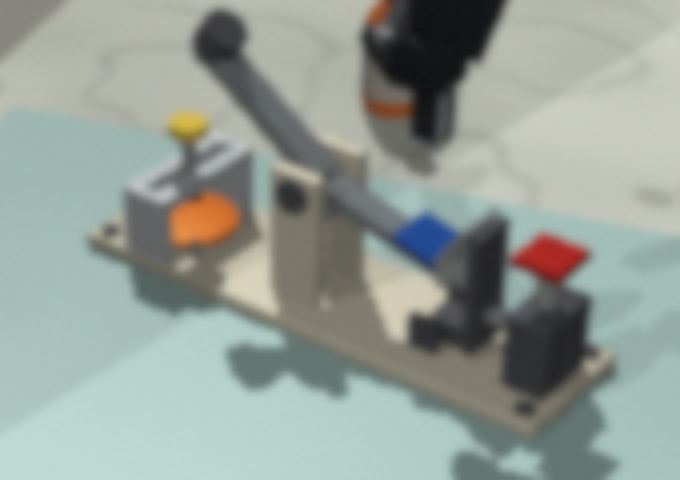

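The side crop shows the marker cocked: pad down under the sear, hammer up, yellow cap up (185,125), lens orange; pad height is 75 mm.

>>> play_rows(rows=[[[0,-0.021,0],[0,0,-1]],[[0,-0.021,0],[0,0,0]],[[0.005,-0.021,0],[0,0,0]],[[0.005,-0.018,0],[0,0,0]],[[0,0,0],[0,0,0]],[[0,0,0],[0,0,0]]])

```text
t: 5.9
tcp_pos: [492.3, -156.3, 122.8]
tool_rot: [-0.422, -0.563, -0.426, 0.568]
wrist_force: [1.2, -0.6, -0.3]
width: 0.004
```

```bash
python3 -c "
from h import *
go([496,-159,95],-0.277,1)"
```

```text
tcp [ 492.3 -156.3  122.8] tool axes
 [[-0.009  0.96  -0.281]
 [-0.    -0.281 -0.96 ]
 [-1.    -0.009  0.003]] F [ 1.2 -0.6 -0.3] w 0.0 t 5.9
shift [0.0278 0.0045 0.0015] turn deg [-0.45  0.14  0.49]
```

Press to about 83 mm.

>>> play_rows(rows=[[[0.008,0.0045,0.0015],[0,0,0.5]],[[0.008,0,0],[0,0,0]],[[0.006,0,0],[0,0,0]],[[0.006,0,0],[0,0,0]],[[0.005,0,0],[0,0,0]],[[0.005,0,0],[0,0,0]],[[0.003,0,0],[0,0,0]]])

```text
t: 6.6
tcp_pos: [499.2, -160.2, 77.9]
tool_rot: [-0.425, -0.566, -0.423, 0.566]
wrist_force: [-0.6, -0.3, 1.9]
width: -0.003
```

```bash
python3 - <<'E'
from h import *
from rig import optics
go([496,-159,83],-0.277,1)
for n in("side","scene"):
    c=optics.capture(n)
    for ce,A,m in blobs(c,"blue"): print(n,ce,np.median(cloud(c,m),0).round(1))
E
```

```text
tcp [ 499.2 -160.2   77.9] tool axes
 [[ 0.001  0.96  -0.281]
 [-0.003 -0.281 -0.96 ]
 [-1.     0.002  0.002]] F [-0.6 -0.3  1.9] w -0.0 t 6.6
shift [-0.0051 -0.0034 -0.0002] turn deg [-0.45  0.14 -0.09]
side [315.125  180.4375] [ 581.4 -176.7  125.7]
side [250.96682464 287.62085308] [573.7 208.5 114.4]
side [114.35887097 403.95564516] [709.3 445.4  19.1]
scene [209.85365854  16.58536585] [ -660.3 -1516.9   157.3]
scene [131.41935484 174.96774194] [ 693.6 -461.5  110.7]
scene [240.60810811 186.27027027] [ 585.8 -184.3  125.5]
scene [393.04059041 253.2103321 ] [578.9 201.4 114.8]
scene [489.63858696 406.63858696] [715.2 439.2  20.2]
```

The arm snapped over (pad now at 125 mm, above its starting 115, so the plunger went down). Let go and retreat.

>>> play_rows(rows=[[[-0.015,0,0],[0,0,0]],[[-0.04,0,0],[0,0,0]],[[-0.045,0,0],[0,0,0]],[[-0.045,-0.02,0],[0,0,0]],[[0,-0.045,0],[0,0,0]],[[0,-0.045,0],[0,0,0]],[[0,0,0],[0,0,0]],[[0,0,0],[0,0,0]]])

```text
t: 7.5
tcp_pos: [391.7, -128.3, 229.0]
tool_rot: [0.426, 0.566, 0.422, -0.566]
wrist_force: [0.4, -0.9, -0.9]
width: -0.001
```

```bash
python3 - <<'E'
from h import *
from rig import optics
go([496,-159,83],-0.277,1)
for n in("side","scene"):
    c=optics.capture(n);cv2.imwrite(f"pics/{n}2.png",c["img"][:,:,::-1])
    for col in("blue","red","yellow"):
        for ce,A,m in blobs(c,col,8): print(n,col,ce,A,np.median(cloud(c,m),0).round(1))
a=cv2.resize(cv2.imread("pics/side2.png")[140:260,210:380],None,fx=2.3,fy=2.3)
b=cv2.resize(cv2.imread("pics/scene2.png")[160:280,140:310],None,fx=2.3,fy=2.3)
cv2.imwrite("pics/end.png",np.hstack([a,b]))
E
```

```text
tcp [ 391.7 -128.3  229. ] tool axes
 [[ 0.003  0.96  -0.281]
 [-0.004 -0.281 -0.96 ]
 [-1.     0.004  0.003]] F [ 0.4 -0.9 -0.9] w -0.0 t 7.5
shift [ 0.1464  0.1082 -0.0002] turn deg [-0.45  0.16 -0.21]
side blue [309.1  133.95] 20 [ 688.9 -453.6  108.1]
side blue [315.109375 180.4375  ] 64 [ 581.3 -177.3  126.5]
side blue [251.02380952 287.55714286] 210 [573.6 208.9 114.7]
side blue [114.35887097 403.95564516] 248 [708.9 445.4  19.4]
side red [347.16483516 204.20879121] 91 [ 495.5 -153.7   94.3]
side red [297.35909091 307.30454545] 220 [487.8 204.5  94.2]
side yellow [256.35714286 177.14285714] 14 [ 752.7 -225.1   74. ]
side yellow [160.78125 278.59375] 32 [753.6 221.3  87.5]
scene blue [131.43333333 174.9       ] 30 [ 694.7 -462.7  111.2]
scene blue [240.53793103 186.1862069 ] 145 [ 585.1 -184.7  125.7]
scene blue [393.07037037 253.22592593] 270 [578.7 201.7 115. ]
scene blue [489.60382514 406.58469945] 366 [715.2 439.1  20.2]
scene red [270.88349515 184.15533981] 103 [ 500.4 -158.5   95.8]
scene red [406.66129032 237.19354839] 186 [494.7 198.1  95.5]
scene yellow [173.30232558 233.48837209] 43 [ 762.9 -231.7   75.4]
scene yellow [349.12621359 330.24271845] 103 [768.2 211.7  89. ]
```

View pics/end.png

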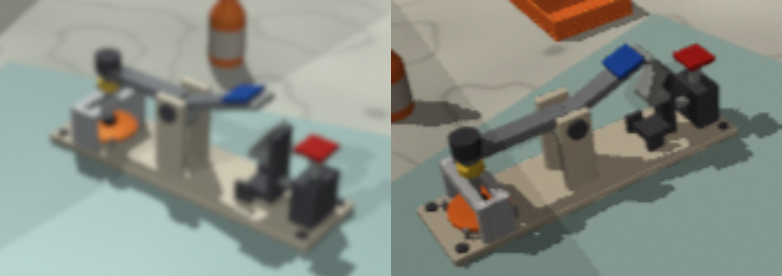

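Both crops show the hammer on the cap and the plunger down on the lens; the same measurement of the cap went from 89 to 75 mm, and the trigger is back up at 95.

```bash
python3 -c "
from rig import job;print(job.finish_job())"
```

```text
the job is handed in; nothing more can be done
None
```

The amber lens is marked and the job is handed in, at about 7.6 s on the robot's clock.

- **Cocking:** I pressed the blue pad of the lens marker straight down with the shut fingers. It peaked at about 14 N and the lowest reading was 68 mm. I then took the hand off, and the catch held the pad at about 75 mm.
- **Striking:** I pressed the red trigger until the arm snapped over. The tool ended at 78 mm, about 17 mm of travel, which is a little past the 8–14 mm given but short of the 18 mm stop. I then let go and retreated.
- **Last checks:** The yellow cap dropped from 89 to about 75 mm (74 in the side view, 75.4 in the scene view) with the hammer on it. The trigger was back at about 95 mm. The spare marker's pad, trigger and cap had not moved, and the robot was touching nothing.
- **Disagreement:** The scene and side cameras differed by up to 8 mm sideways, more than the stated calibration error of about 2 mm. I used the wrist camera to settle the positions of the pad and trigger.

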